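# Fetch the immersion oil from behind the reagent bottles

## Robot

A 6-joint arm with a two-finger parallel gripper is mounted at the origin on the work surface. World frame = base frame: x ahead of the robot, y to its left, z up, the work surface at z = 0. Lengths are in m, angles in rad, forces in N, time in s.
With the tool pointing down it reaches from about 0.375 to 0.925 m from the base axis. Payload 5.7 kg.
Tool frame: the origin (TCP) lies at the very end of the fingers, on their centre line; the grasp point (between the pads) lies 19 mm behind it; z points along the fingers, y is the line along which they close (so a half turn about z gives the same grasp; the last joint's range is limited). The gripper opens to 85 mm and grips with 20 to 120 N. Pads are 22 mm wide; open, the fingers measure 114 mm over their backs; the gripper's body (76 mm by 85 mm) begins 54 mm behind the grasp point. The pads swing forward as they close: fully open they stand 13 mm farther back than shut.
Start: joints at [-1.417, 0.359, 1.51, -0, 1.272, -0.115], TCP at [0.159, -0.578, 0.231] pointing down, gripper open.
Joint ranges: [-2.97, 2.97], [-1.01, 2.36], [0.21, 2.38], [-0.96, 4.11], [0.2, 2.71], [-2.98, 2.98]. Speed limits (rad/s): [2.39, 2.39, 3.14, 3.14, 3.14, 3.14].

## Interface

Orientations are given as a unit quaternion [x, y, z, w].
In Python, from station import bot, vision gives the robot as it stands.
- The arm moves only by the tool carry_out, never from a script. Its argument "commands" is a list of rows, each a list of 4 numbers: the shift along the tool's x, y, z in m, then the turn about the tool's z in degrees. A call has exactly 8 rows; each row is the pose to reach, as a shift and turn from the pose commanded when the call began, along the tool's axes at that moment; what a row does not reach only later rows make up. A row lasts 1/12 s, in which the tool goes at most 41.7 mm and 7.16 degrees, less where a joint would pass 70% of its speed; a pose out of reach is approached as far as the arm can. A call with a gripper value outside its range is refused whole. "jaw" is the finger opening in m, from 0 to 0.0854, set as the call begins (left out, the last holds). The fingers move at their own pace and stop on an object; the grip force is fixed at half the most. Time passes only in rows, so rows that repeat a pose let the fingers close, or fill a call up. It gives the time, the measured TCP pose, the force, the opening and the grip force at its end, in the units of the state.
- bot.read_state(): the state, without advancing time (a new reading comes with each control period).
- vision.grab_frame(name): name is "scene" or "top" or "wrist"; returns a dict with "pixels" (400x640x3 uint8, red, green, blue), "fx", "fy", "cx", "cy" (pixels), "xyz" and "attitude" of the camera in the world. Camera axes: x right, y up, looking along -z (the intrinsics and any distortion apply to the point x, -y, -z); pixel columns grow to the right and rows downward; lengths in m; the calibration is good to about 2 mm. A picture is of the moment at which its call begins. There is no depth.
- bot.close_job(): hands the job in; it is judged then, once.
The state is a dict: "t": time; "q": joint angles; "joint_velocities": joint speeds; "joint_efforts": joint torques, N m; "tcp_pos": TCP position; "orientation": TCP orientation; "ft_force": force on the tool from outside, world axes, zero at the start; "wrist_torque": the same for the moment, N m; "width": finger opening in m; "grip_force": force on a finger pad.
Only numpy, scipy, OpenCV 4.12 (cv2) and the standard library are available. Lean on these libraries where they do the work, as an engineer would, in place of code of your own. Each camera call takes 0.05 s, during which the arm holds its last target. There are 200 camera calls.

## Task

The small bottle of immersion oil stands in the middle of the reagent tray's back row, hemmed in by three tall reagent bottles. Stand all three tall bottles upright in the empty steel tray at the side, and while they wait there set the oil bottle upright in the middle of the Petri dish; then put each tall bottle back squarely on the very ring it came from. Never tip a bottle over, and leave the specimen jar and the cover-glass box in the reagent tray where they are.

Things in the scene. Friction and masses are not known exactly. Their poses are not given: they have to be found in the camera images.
- reagent_tray: Fixed white plastic tray, 142 (x) by 206 (y) by 14 mm high, walls and floor 4 mm. Origin: centre of underside, -x its front, towards the robot. Six flat black printed rings of 58 mm: rows x = -31 (front), +31 mm (back), at y = -62, 0, 62 mm. Back middle: oil bottle; back left, back right, front middle: the tall bottles, in any order; front corners: jar and box; all within 3 mm of ring centres.
- round_bottle_mid (a point): Tall loose bottle of amber glass, about 0.24 kg: round body of 50 mm diameter, sloping shoulder from 122 to 137 mm, black round screw cap of 36 mm diameter from 137 mm to the top at 165 mm. Point on its axis half-way up (82.5 mm above its underside, 82.5 mm below the top of the cap); z along the axis, up.
- square_bottle_mid (a point): Tall loose bottle of amber glass, about 0.24 kg: square body 48 by 48 mm up to 116 mm, short neck, black round screw cap of 36 mm diameter from 122 mm to the top at 150 mm. Point on its axis half-way up (75 mm above its underside, 75 mm below the top); z along the axis, up; x and y square to its flat sides.
- wide_bottle_mid (a point): Tall loose wide-mouthed bottle of amber glass, about 0.24 kg: round body of 52 mm diameter up to 100 mm, black round screw cap of 47 mm diameter from 105 mm to the top at 140 mm. Point on its axis half-way up (70 mm above its underside, 70 mm below the top); z along the axis, up.
- oil_bottle_mid (a point): The immersion oil: small loose bottle of amber glass, about 0.09 kg, round body of 40 mm diameter up to 46 mm, shoulder, black cap of 28 mm diameter from 53 mm to the top at 70 mm. Point on its axis half-way up (35 mm above its underside); z along the axis, up.
- steel_tray: Fixed shallow tray of bare steel, 270 (its x, pointing roughly away from the robot) by 130 (its y) by 18 mm high, walls and floor 3 mm thick, empty at the start, to the left or the right of the reagent tray. Origin at the centre of its underside; +z up.
- petri_dish: Fixed open glass Petri dish with a white paper disc in it, 100 mm outer diameter, rim 10 mm high, wall 2 mm, inner floor 3 mm above the bench; on the other side of the reagent tray from the steel tray. Origin at the centre of its underside; +z up.
- specimen_jar_mid (a point): Bystander, loose: short round clear jar with a bare metal lid of 49 mm diameter, 42 mm high, on a front corner ring of the reagent tray. Point on its axis half-way up (21 mm).
- cover_glass_box_mid (a point): Bystander, loose: small plain cardboard box with a lid, 48 by 42 mm, 32 mm high, on the other front corner ring of the reagent tray. Point at its centre, half-way up (16 mm).
Not all that is in view belongs to the job. What is shaped like the part that bears square_bottle_mid but blue is not meant.

How it is judged:
By the outcome, as a careful person would: the job done as asked, in the order asked, and still so for the second after the job is handed in, with the robot touching nothing.
It also fails if it takes over 141 s, if anything falls off the work surface, if the arm or the gripper's body presses on something with over 40 N, if the wrist force passes 120 N, or if a joint passes its speed limit or range.

## Working session

There is one attempt and no reset: what is moved stays moved. The work goes in short steps, Python scripts to look and compute and a tool call to move; the robot and the scene stay as the last step left them, time stands still between calls to the robot, and variables do not carry over. Pictures are saved under pics/ and viewed, at most 14 in all, crops included, and the job is handed in when it is done.

Besides the shell and the picture viewer there is one more tool, called after "Call:" as name([rows], argument=value, ...), one row to a line, values as JSON. carry_out: Moves the arm, as the interface text tells. Its arguments: {"type":"object","properties":{"commands":{"type":"array","items":{"type":"array","items":{"type":"number"}}},"jaw":{"type":"number"}},"required":["commands"]}

```bash
ls; mkdir -p pics; python3 - <<'E'
from station import bot, vision
import cv2,pickle
for n in("scene","top"):
    f=vision.grab_frame(n); pickle.dump(f,open(f"{n}0.pkl","wb"))
    cv2.imwrite(f"pics/{n}0.png",f["pixels"][:,:,::-1]); print(n,{k:v for k,v in f.items() if k!="pixels"})
print(bot.read_state())
E
```

```text
pics
scene {'fx': 402.0841650199321, 'fy': 402.0841650199321, 'cx': 318.3672785672208, 'cy': 198.08135400188786, 'xyz': array([ 1.18954651, -0.22328075,  0.55973637]), 'attitude': array([0.37183642, 0.2658179 , 0.53036158, 0.71399938])}
top {'fx': 408.85381714684905, 'fy': 408.85381714684905, 'cx': 330.3294025469233, 'cy': 204.5890918062727, 'xyz': array([ 0.43799906, -0.00813159,  0.94565516]), 'attitude': array([ 0.04974775, -0.04615966, -0.70035146,  0.71056476])}
{'t': 0.1, 'q': array([-1.41709244e+00,  3.59454564e-01,  1.51132415e+00,  4.43194582e-05,
        1.27251627e+00, -1.15098340e-01]), 'joint_velocities': array([ 0.00108871, -0.00114305, -0.0033199 , -0.00054169,  0.00054669,
        0.00046948]), 'joint_efforts': array([-1.43205907e-03, -5.28655672e+01, -2.79349548e+01, -2.80069180e-04,
        5.01205810e-03,  3.00193747e-06]), 'tcp_pos': array([ 0.15926009, -0.57783866,  0.23052482]), 'orientation': array([ 9.90982274e-01,  1.33990330e-01,  4.74290799e-06, -8.51415220e-04]), 'ft_force': array([ 0.37246274,  0.22598916, -0.58757815]), 'wrist_torque': array([ 0.05790767, -0.08199593,  0.0214984 ]), 'grip_force': 0.0, 'width': 0.0854729579428788}
```

View pics/top0.png

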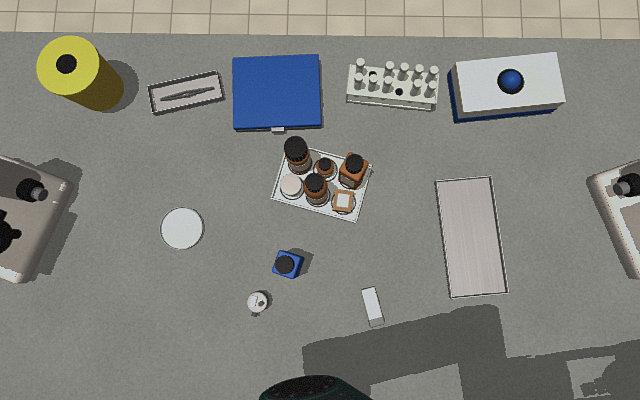

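View pics/scene0.png

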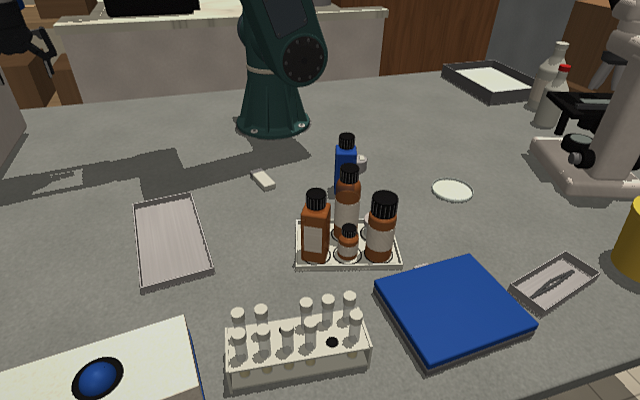

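The two square bottles are at top pixel (355,170), which is amber and in the tray's back right, and (288,264), which is blue and alone on the bench. The amber one is meant, because the task excludes blue. The wide-cap bottle looks back left at (297,155) and the narrow-cap round bottle front middle at (316,188). The steel tray is at (472,237) and the Petri dish at (182,228). I'll confirm with one enlarged crop.

```bash
cat > h.py <<'E'
import numpy as np, cv2, pickle
from scipy.spatial.transform import Rotation as R
def ray(f,u,v,z):
    d=R.from_quat(f["attitude"]).apply([(u-f["cx"])/f["fx"],-(v-f["cy"])/f["fy"],-1.])
    return f["xyz"]+d*(z-f["xyz"][2])/d[2]
def proj(f,p):
    c=R.from_quat(f["attitude"]).inv().apply(np.asarray(p)-f["xyz"])
    return f["cx"]-f["fx"]*c[...,0]/c[...,2], f["cy"]+f["fy"]*c[...,1]/c[...,2]
def tool(s):  # tool axes in world (columns)
    return R.from_quat(s["orientation"]).as_matrix()
E
python3 - <<'E'
from h import *
t=pickle.load(open("top0.pkl","rb"));s=pickle.load(open("scene0.pkl","rb"))
a=cv2.resize(t["pixels"][130:240,260:385],None,fx=4,fy=4,interpolation=cv2.INTER_CUBIC)[:,:,::-1]
b=cv2.resize(s["pixels"][125:275,285:410],None,fx=2.4,fy=2.933,interpolation=cv2.INTER_CUBIC)[:,:,::-1]
cv2.imwrite("pics/c1.png",np.hstack([a,b]))
print(a.shape,b.shape)
E
```

```text
(440, 500, 3) (440, 300, 3)
```

View pics/c1.png

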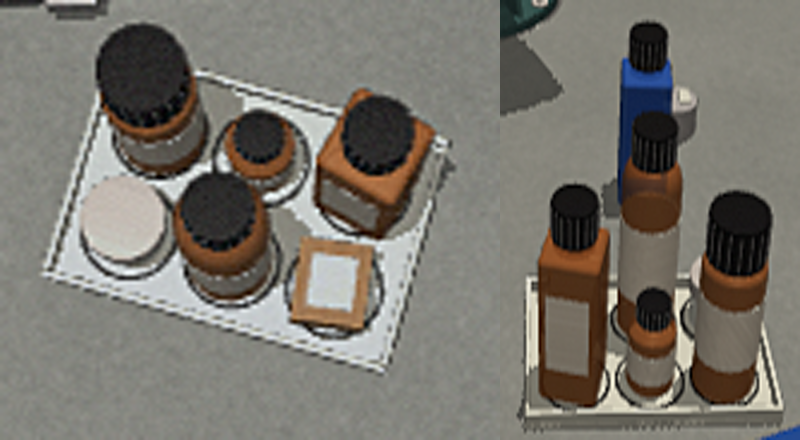

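The crop confirms it. The amber square bottle is back right (cap at crop 380,130), the wide one back left (142,70), the round one front middle (218,208), and the oil back middle (258,138). The blue bottle stands outside the tray. Next I measure poses.

```bash
python3 - <<'E'
from h import *
t=pickle.load(open("top0.pkl","rb"))
C=lambda u,v,z:ray(t,260+(u+.5)/4-.5,130+(v+.5)/4-.5,z)[:2]
fl,fr,br=C(45,276,.014),C(384,370,.014),C(450,144,.014)
print("corners",fl,fr,br,np.linalg.norm(fl-fr),np.linalg.norm(br-fr))
yv=(fl-fr)/np.linalg.norm(fl-fr); xv=np.array([yv[1],-yv[0]]);x2=(br-fr)/np.linalg.norm(br-fr)
print("yaw",np.degrees(np.arctan2(xv[1],xv[0])),np.degrees(np.arctan2(x2[1],x2[0])),"c",(fl+br)/2)
print("wide",C(143,66,.14),"round",C(218,206,.165),"sq",C(379,127,.15),"oil",C(260,132,.07),"jar",C(126,218,.042),"box",C(334,280,.032))
# steel tray / dish by contours
im=t["pixels"].astype(int); 
g=cv2.cvtColor(t["pixels"],cv2.COLOR_RGB2GRAY)
m=np.zeros_like(g); m[150:310,420:520]=(g[150:310,420:520]>150)*255
c=max(cv2.findContours(m,cv2.RETR_EXTERNAL,2)[0],key=cv2.contourArea); b=cv2.boxPoints(cv2.minAreaRect(c)); P=np.array([ray(t,u,v,.018)[:2] for u,v in b]); print("steel",b.tolist(),P.round(4).tolist(),P.mean(0),np.linalg.norm(P-np.roll(P,1,0),axis=1))
m[:]=0; m[190:270,140:225]=(g[190:270,140:225]>150)*255
c=max(cv2.findContours(m,cv2.RETR_EXTERNAL,2)[0],key=cv2.contourArea); e=cv2.fitEllipse(c); print("dish",e, ray(t,*e[0],.005))
E
```

```text
corners [0.57713802 0.13483556] [ 0.52557323 -0.06086518] [ 0.65817704 -0.09844119] 0.202380106279764 0.13782499331507117
yaw -14.761249853558011 -15.821166448485153 c [0.61765753 0.01819719]
wide [0.66671889 0.06947086] round [0.59014297 0.02878475] sq [ 0.63420848 -0.04990239] oil [0.65023324 0.01108424] jar [0.6065372  0.08614861] box [ 0.5744747  -0.03129434]
steel [[436.15679931640625, 182.10841369628906], [489.6300048828125, 175.23329162597656], [504.5185546875, 291.0333251953125], [451.04534912109375, 297.908447265625]] [[0.6204, -0.2456], [0.6383, -0.3692], [0.3763, -0.3923], [0.3596, -0.2733]] [ 0.49864519 -0.32012002] [0.26231446 0.12493509 0.26298175 0.12021046]
dish ((181.19180297851562, 228.00277709960938), (39.20439910888672, 42.14240646362305), 38.01353454589844) [0.50702553 0.34090608 0.005     ]
```

Call:
carry_out([
  [0.03,-0.026,-0.02,4],
  [0.06,-0.052,-0.04,8],
  [0.09,-0.078,-0.06,12],
  [0.12,-0.104,-0.08,16],
  [0.15,-0.13,-0.1,20],
  [0.18,-0.156,-0.12,24],
  [0.21,-0.182,-0.12,28],
  [0.24,-0.208,-0.12,30.6],
], jaw=0.07)

```text
t: 0.77
tcp_pos: [0.3302, -0.3228, 0.3526]
orientation: [0.991, -0.134, 0.001, 0.001]
ft_force: [0.5, -1.2, -0.0]
width: 0.0701
grip_force: 0.0
```

```bash
cat >> h.py <<'E'
def go(x,y,z,yaw=None):
    from station import bot
    s=bot.read_state(); T=tool(s); y0=np.degrees(np.arctan2(T[1,0],T[0,0]))
    print("t%.2f"%s["t"],"tcp",s["tcp_pos"].round(4),"yaw %.2f"%y0,"w %.4f g %.1f"%(s["width"],s["grip_force"]),"F",s["ft_force"].round(1),
     "-> tool",(T.T@(np.array([x,y,z])-s["tcp_pos"])).round(4),"turn", None if yaw is None else round(y0-yaw,2))
E
python3 -c "
from h import *
go(.54,.02,.35,-15.2)"
```

```text
t0.77 tcp [ 0.3302 -0.3228  0.3526] yaw -15.45 w 0.0701 g 0.0 F [ 0.5 -1.2 -0. ] -> tool [ 0.1109 -0.3863  0.0022] turn -0.25
```

Call:
carry_out([
  [0.01,-0.037,0,0],
  [0.02,-0.074,0,0],
  [0.03,-0.111,0,0],
  [0.04,-0.148,0,0],
  [0.05,-0.185,0,0],
  [0.06,-0.222,0,0],
  [0.07,-0.259,0,0],
  [0.08,-0.296,0,0],
])

```text
t: 1.43
tcp_pos: [0.4842, -0.057, 0.3507]
orientation: [0.991, -0.132, -0.0, -0.0]
ft_force: [0.2, -0.3, 0.5]
width: 0.0703
grip_force: 0.0
```

Call:
carry_out([
  [0.01,-0.033,0,0],
  [0.02,-0.066,0,0],
  [0.026,-0.08,0,0],
  [0.026,-0.08,0,0],
  [0.026,-0.08,0,0],
  [0.026,-0.08,0,0],
  [0.026,-0.08,0,0],
  [0.026,-0.08,0,0],
])

```text
t: 2.1
tcp_pos: [0.5294, 0.0101, 0.351]
orientation: [0.991, -0.133, -0.0, 0.0]
ft_force: [0.7, -0.5, 0.0]
width: 0.07
grip_force: 0.0
```

```bash
python3 - <<'E'
from h import *
from station import vision
go(.54,.02,.35,-15.2)
f=vision.grab_frame("wrist"); pickle.dump(f,open("w1.pkl","wb")); cv2.imwrite("pics/w1.png",f["pixels"][:,:,::-1])
print(f["xyz"],R.from_quat(f["attitude"]).as_matrix().round(3).tolist(),f["fx"])
E
```

```text
t2.10 tcp [0.5294 0.0101 0.351 ] yaw -15.31 w 0.0700 g 0.0 F [ 0.7 -0.5  0. ] -> tool [ 0.0076 -0.0123  0.001 ] turn -0.11
[ 0.60368779 -0.01088131  0.4943367 ] [[-0.265, 0.918, 0.294], [-0.964, -0.252, -0.08], [0.0, -0.305, 0.952]] 359.47165475479517
```

View pics/w1.png

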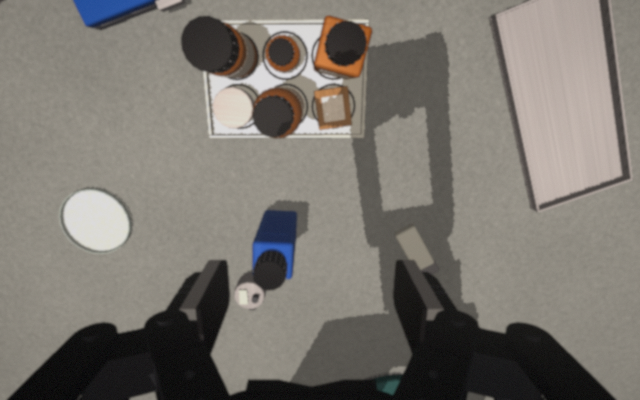

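```bash
python3 - <<'E'
from h import *
f=pickle.load(open("w1.pkl","rb"))
cv2.imwrite("pics/w1c.png",cv2.resize(f["pixels"][8:148,175:385],None,fx=3.8,fy=3.8,interpolation=cv2.INTER_CUBIC)[:,:,::-1])
E
```

```text
(no output)
```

View pics/w1c.png

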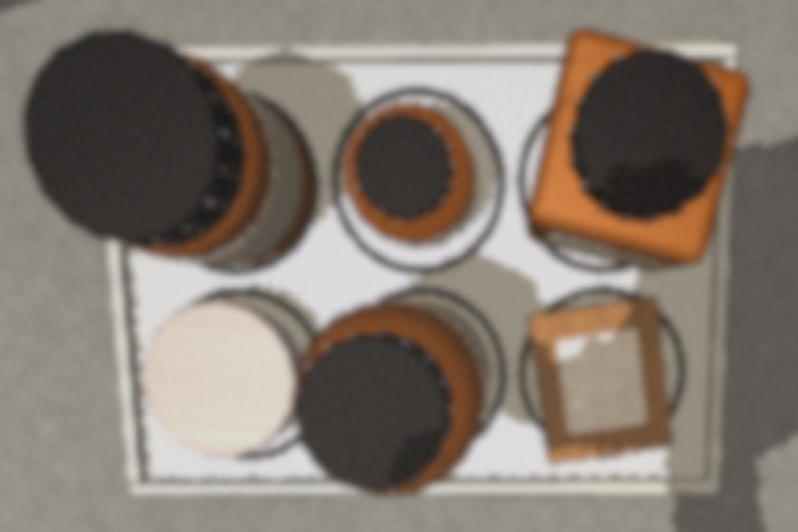

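The wrist view gives these crop pixels. Tray corners: (131,493), (717,493), (737,47). Oil ring: (419,180). Cap tops: wide (120,136), oil (404,167), square (648,133), round (374,411).

```bash
python3 - <<'E'
from h import *
f=pickle.load(open("w1.pkl","rb"))
C=lambda u,v,z:ray(f,175+(u+.5)/3.8-.5,8+(v+.5)/3.8-.5,z)[:2]
fl,fr,br=C(131,493,.014),C(717,493,.014),C(737,47,.014)
print("len",np.linalg.norm(fl-fr),np.linalg.norm(br-fr)); 
d=fl-fr;e=br-fr;print("yaw",np.degrees(np.arctan2(-d[0],d[1])),np.degrees(np.arctan2(e[1],e[0])),"c",(fl+br)/2)
print("oilring",C(418.5,179.5,.004),"boxring",C(602,371,.004))
for n,u,v,z in(("wide",120,136,.14),("round",374,411,.165),("sq",648,133,.15),("oil",404,167,.07)): print(n,C(u,v,z+.004))
q=[C(u,v,.12) for u,v in((577,30),(748,78),(697,262),(533,222))]; print("sqtop",np.mean(q,0),[np.degrees(np.arctan2(*(q[i]-q[j])[::-1])).round(1) for i,j in((0,3),(1,2),(0,1),(3,2))])
yw=np.radians(-15.2); X=np.array([np.cos(yw),np.sin(yw)]);Y=np.array([-X[1],X[0]]);c=(fl+br)/2
for n,a,b in(("wide",31,62),("round",-31,0),("sq",31,-62),("oil",31,0)):print("ring",n,c+X*a/1e3+Y*b/1e3)
# steel & dish
g=cv2.cvtColor(f["pixels"],cv2.COLOR_RGB2GRAY); m=np.zeros_like(g); m[170:265,40:150]=(g[170:265,40:150]>160)*255
k=max(cv2.findContours(m,0,2)[0],key=cv2.contourArea);e=cv2.fitEllipse(k);print(e,ray(f,*e[0],.005))
print("steel near corners",ray(f,537,210,.018),ray(f,631,179,.018),"far-left",ray(f,492,14,.018))
E
```

```text
len 0.20490259668161367 0.14112002847938546
yaw -15.358482804472493 -15.39707368323308 c [0.61641032 0.01958457]
oilring [0.64746165 0.0114569 ] boxring [ 0.57127493 -0.03232374]
wide [0.66279249 0.07035039]
round [0.58749514 0.02825502]
sq [ 0.6296364 -0.0489889]
oil [0.64548567 0.01130793]
sqtop [ 0.62901874 -0.0495831 ] [np.float64(-28.9), np.float64(-29.6), np.float64(60.5), np.float64(61.8)]
ring wide [0.66258156 0.07128773]
ring round [0.58649481 0.02771244]
ring sq [ 0.6300701  -0.04837431]
ring oil [0.64632583 0.01145671]
((95.7486572265625, 220.07362365722656), (55.419944763183594, 69.08687591552734), 124.8311767578125) [0.5060211  0.34056644 0.005     ]
steel near corners [ 0.35832742 -0.27275366  0.018     ] [ 0.36983934 -0.40022317  0.018     ] far-left [ 0.62418635 -0.24070947  0.018     ]
```

```bash
python3 -c "
from h import *
go(.631,-.0493,.127,-15.3)"
```

```text
t2.15 tcp [0.5295 0.0103 0.3511] yaw -15.30 w 0.0703 g 0.0 F [ 0.1 -0.5  0.1] -> tool [0.1136 0.0306 0.2241] turn 0.0
```

Call:
carry_out([
  [0.038,0.01,0.012,0],
  [0.074,0.02,0.03,0],
  [0.105,0.029,0.055,0],
  [0.1135,0.0305,0.09,0],
  [0.1135,0.0305,0.125,0],
  [0.1135,0.0305,0.155,0],
  [0.1135,0.0305,0.17,0],
  [0.1135,0.0305,0.17,0],
])

```text
t: 2.82
tcp_pos: [0.6282, -0.0482, 0.1765]
orientation: [0.991, -0.133, -0.004, -0.0]
ft_force: [-0.9, -0.6, -1.0]
width: 0.0699
grip_force: 0.0
```

```bash
python3 - <<'E'
from h import *
from station import vision
go(.631,-.0493,.127,-15.3)
for n in("wrist","scene"):
    f=vision.grab_frame(n); pickle.dump(f,open(n+"2.pkl","wb"))
w=pickle.load(open("wrist2.pkl","rb"));s=pickle.load(open("scene2.pkl","rb"))
cv2.imwrite("pics/p2.png",np.hstack([cv2.resize(w["pixels"],(480,300)),cv2.resize(s["pixels"][90:290,240:440],(300,300))])[:,:,::-1])
E
```

```text
t2.82 tcp [ 0.6282 -0.0482  0.1765] yaw -15.28 w 0.0699 g 0.0 F [-0.9 -0.6 -1. ] -> tool [0.0034 0.0003 0.0494] turn 0.02
```

View pics/p2.png

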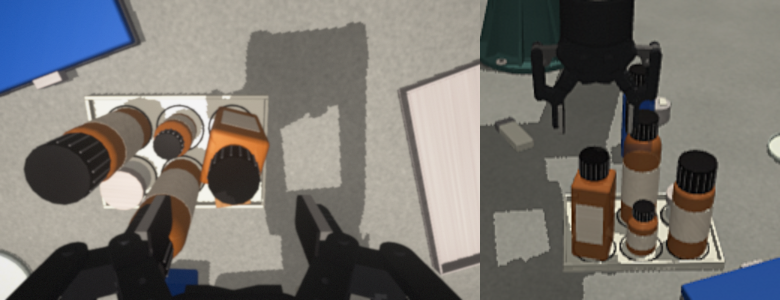

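The wrist view shows the square cap at (235,175), roughly between the pads, with nothing tall next to the fingers. I'll descend and grip.

Call:
carry_out([
  [0,0,0.01,0],
  [0,0,0.025,0],
  [0,0,0.04,0],
  [0,0,0.052,0],
  [0,0,0.054,0],
  [0,0,0.054,0],
  [0,0,0.054,0],
  [0,0,0.054,0],
])

```text
t: 3.58
tcp_pos: [0.6325, -0.0479, 0.1281]
orientation: [0.991, -0.132, 0.001, 0.0]
ft_force: [-0.5, -0.3, 0.2]
width: 0.0699
grip_force: 0.0
```

Call:
carry_out([
  [0,0,0,0],
  [0,0,0,0],
  [0,0,0,0],
  [0,0,0,0],
  [0,0,0,0],
  [0,0,0,0],
  [0,0,0,0],
  [0,0,0,0],
], jaw=0.02)

```text
t: 4.25
tcp_pos: [0.632, -0.0481, 0.1278]
orientation: [0.991, -0.132, 0.001, 0.0]
ft_force: [-1.7, -1.2, 5.4]
width: 0.0338
grip_force: 60.1
```

```bash
python3 - <<'E'
from h import *
from station import vision
go(.4185,-.329,.25,-15.3)
E
```

```text
t4.25 tcp [ 0.632  -0.0481  0.1278] yaw -15.20 w 0.0338 g 60.1 F [-1.7 -1.2  5.4] -> tool [-0.1323  0.3271 -0.1224] turn 0.1
```

Call:
carry_out([
  [0,0,-0.012,0],
  [0,0,-0.032,0],
  [-0.005,0.013,-0.055,0],
  [-0.015,0.036,-0.065,0],
  [-0.026,0.065,-0.07,0],
  [-0.039,0.098,-0.07,0],
  [-0.053,0.131,-0.07,0],
  [-0.066,0.164,-0.07,0],
])

```text
t: 4.92
tcp_pos: [0.5234, -0.1893, 0.1973]
orientation: [0.991, -0.132, -0.0, -0.0]
ft_force: [-0.1, -1.0, -1.8]
width: 0.0345
grip_force: 60.4
```

Call:
carry_out([
  [-0.013,0.033,0,0],
  [-0.026,0.066,0,0],
  [-0.039,0.098,0,0],
  [-0.051,0.126,0,0],
  [-0.06,0.148,0,0],
  [-0.065,0.16,0,0],
  [-0.066,0.163,0,0],
  [-0.066,0.163,0,0],
])

```text
t: 5.58
tcp_pos: [0.4183, -0.3289, 0.197]
orientation: [0.991, -0.133, 0.0, -0.0]
ft_force: [0.4, 1.0, -1.9]
width: 0.0338
grip_force: 60.4
```

```bash
python3 - <<'E'
from h import *
from station import vision
go(.4185,-.329,.1275,-15.2)
f=vision.grab_frame("scene"); cv2.imwrite("pics/p3.png",f["pixels"][60:360,80:480,::-1])
E
```

```text
t5.58 tcp [ 0.4183 -0.3289  0.197 ] yaw -15.29 w 0.0338 g 60.4 F [ 0.4  1.  -1.9] -> tool [0.0003 0.0001 0.0695] turn -0.09
```

View pics/p3.png

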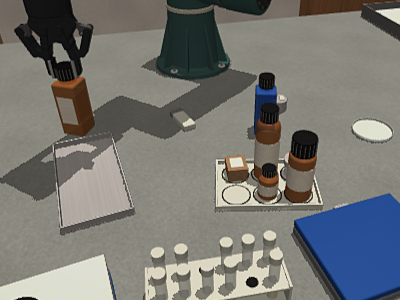

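The square bottle is held upright above the near end of the steel tray. The rest is undisturbed. Lowering.

Call:
carry_out([
  [0,0,0.015,0],
  [0,0,0.035,0],
  [0,0,0.052,0],
  [0,0,0.061,0],
  [0,0,0.065,0],
  [0,0,0.068,0],
  [0,0,0.07,0],
  [0,0,0.07,0],
])

```text
t: 6.3
tcp_pos: [0.419, -0.3288, 0.1272]
orientation: [0.991, -0.132, 0.0, 0.0]
ft_force: [-0.1, 0.5, -2.3]
width: 0.0341
grip_force: 60.4
```

```bash
python3 -c "
from h import *
go(.4185,-.329,.127,-15.2)"
```

```text
t6.30 tcp [ 0.419  -0.3288  0.1272] yaw -15.18 w 0.0341 g 60.4 F [-0.1  0.5 -2.3] -> tool [-0.0004  0.0003  0.0002] turn 0.02
```

Call:
carry_out([
  [0,0,0.0003,0],
  [0,0,0.0006,0],
  [0,0,0.0009,0],
  [0,0,0.0012,0],
  [0,0,0.0012,0],
  [0,0,0.0012,0],
  [0,0,0.0012,0],
  [0,0,0.0012,0],
])

```text
t: 6.97
tcp_pos: [0.4189, -0.3293, 0.1267]
orientation: [0.991, -0.132, 0.001, 0.0]
ft_force: [-0.3, 0.3, 6.2]
width: 0.0344
grip_force: 61.2
```

Call:
carry_out([
  [0,0,0,0],
  [0,0,0,0],
  [0,0,0,0],
  [0,0,0,0],
  [0,0,0,0],
  [0,0,0,0],
  [0,0,0,0],
  [0,0,0,0],
], jaw=0.07)

```text
t: 7.63
tcp_pos: [0.4184, -0.3287, 0.1256]
orientation: [0.991, -0.132, -0.0, -0.0]
ft_force: [-0.2, -0.6, 0.4]
width: 0.0699
grip_force: 0.0
```

Call:
carry_out([
  [0,0,-0.01,0],
  [0,0,-0.03,0],
  [0,0,-0.06,0],
  [0,0,-0.09,0],
  [0.01,-0.028,-0.11,0],
  [0.02,-0.062,-0.11,0],
  [0.03,-0.098,-0.11,0],
  [0.04,-0.135,-0.11,0],
])

```text
t: 8.3
tcp_pos: [0.4933, -0.2082, 0.2374]
orientation: [0.991, -0.133, 0.001, 0.0]
ft_force: [0.7, -0.4, 0.4]
width: 0.0702
grip_force: 0.0
```

```bash
python3 - <<'E'
from h import *
from station import vision
go(.588,.0282,.141,-15.3)
f=vision.grab_frame("scene"); cv2.imwrite("pics/p4.png",f["pixels"][60:360,80:480,::-1])
E
```

```text
t8.30 tcp [ 0.4933 -0.2082  0.2374] yaw -15.28 w 0.0702 g 0.0 F [ 0.7 -0.4  0.4] -> tool [ 0.0288 -0.2531  0.0963] turn 0.02
```

View pics/p4.png

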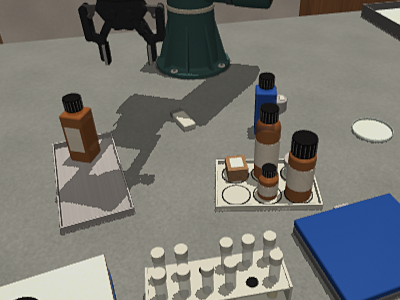

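The square bottle stands upright in the steel tray at crop (77,130). Next is the round one.

Call:
carry_out([
  [0.004,-0.035,0,0],
  [0.009,-0.073,0,0],
  [0.013,-0.112,0,0],
  [0.018,-0.151,0,0],
  [0.022,-0.19,0,0],
  [0.026,-0.224,0,0],
  [0.0285,-0.246,0.01,0],
  [0.029,-0.253,0.03,0],
])

```text
t: 9.02
tcp_pos: [0.5901, 0.0309, 0.2086]
orientation: [0.991, -0.131, 0.003, -0.001]
ft_force: [0.4, -0.1, -0.5]
width: 0.0701
grip_force: 0.0
```

Call:
carry_out([
  [0,0,0.002,0],
  [0,0,0.004,0],
  [0,0,0.015,0],
  [0,0,0.03,0],
  [0,0,0.045,0],
  [0,0,0.057,0],
  [0,0,0.064,0],
  [0,0,0.064,0],
])

```text
t: 9.68
tcp_pos: [0.5856, 0.0265, 0.1405]
orientation: [0.991, -0.133, -0.001, 0.0]
ft_force: [-0.6, 0.2, 0.4]
width: 0.0698
grip_force: 0.0
```

```bash
python3 - <<'E'
from h import *
go(.588,.0282,.141,-15.3)
E
```

```text
t9.68 tcp [0.5856 0.0265 0.1405] yaw -15.29 w 0.0698 g 0.0 F [-0.6  0.2  0.4] -> tool [ 0.0019 -0.0022 -0.0005] turn 0.01
```

Call:
carry_out([
  [0.002,-0.002,-0.0005,0],
  [0.002,-0.002,-0.0005,0],
  [0.002,-0.002,-0.0005,0],
  [0.002,-0.002,-0.0005,0],
  [0.002,-0.002,-0.0005,0],
  [0.002,-0.002,-0.0005,0],
  [0.002,-0.002,-0.0005,0],
  [0.002,-0.002,-0.0005,0],
])

```text
t: 10.35
tcp_pos: [0.5892, 0.0291, 0.1423]
orientation: [0.991, -0.132, 0.0, -0.0]
ft_force: [-0.4, -0.3, -1.0]
width: 0.07
grip_force: 0.0
```

Call:
carry_out([
  [0,0,0,0],
  [0,0,0,0],
  [0,0,0,0],
  [0,0,0,0],
  [0,0,0,0],
  [0,0,0,0],
  [0,0,0,0],
  [0,0,0,0],
], jaw=0.02)

```text
t: 11.02
tcp_pos: [0.5895, 0.029, 0.1425]
orientation: [0.991, -0.132, 0.0, -0.0]
ft_force: [0.7, 0.3, 3.6]
width: 0.0341
grip_force: 60.2
```

```bash
python3 - <<'E'
from h import *
go(.498,-.3205,.141,-15.3)
E
```

```text
t11.02 tcp [0.5895 0.029  0.1425] yaw -15.20 w 0.0341 g 60.2 F [0.7 0.3 3.6] -> tool [0.0033 0.3613 0.0014] turn 0.1
```

Call:
carry_out([
  [0,0,-0.012,0],
  [0,0,-0.032,0],
  [0,0.005,-0.055,0],
  [0,0.024,-0.068,0],
  [0.001,0.055,-0.07,0],
  [0.001,0.09,-0.07,0],
  [0.001,0.126,-0.07,0],
  [0.002,0.162,-0.07,0],
])

```text
t: 11.68
tcp_pos: [0.5471, -0.1287, 0.2116]
orientation: [0.991, -0.132, -0.001, -0.0]
ft_force: [0.9, -0.2, -1.8]
width: 0.0341
grip_force: 60.1
```

Call:
carry_out([
  [0,0.036,0,0],
  [0,0.072,0,0],
  [0,0.108,0,0],
  [0.001,0.142,0,0],
  [0.001,0.17,0,0],
  [0.001,0.189,0,0],
  [0.001,0.198,0,0],
  [0.001,0.199,0,0],
])

```text
t: 12.35
tcp_pos: [0.4965, -0.3215, 0.2114]
orientation: [0.991, -0.133, -0.001, -0.0]
ft_force: [0.9, 0.7, -1.8]
width: 0.0339
grip_force: 60.2
```

Call:
carry_out([
  [0,0,0.015,0],
  [0,0,0.035,0],
  [0,0,0.052,0],
  [0,0,0.061,0],
  [0,0,0.065,0],
  [0,0,0.067,0],
  [0,0,0.068,0],
  [0,0,0.068,0],
])

```text
t: 13.02
tcp_pos: [0.498, -0.3202, 0.1448]
orientation: [0.991, -0.132, 0.0, 0.0]
ft_force: [0.2, -1.0, -1.0]
width: 0.0343
grip_force: 60.2
```

```bash
python3 - <<'E'
from h import *
go(.498,-.3205,.1415,-15.3)
E
```

```text
t13.02 tcp [ 0.498  -0.3202  0.1448] yaw -15.18 w 0.0343 g 60.2 F [ 0.2 -1.  -1. ] -> tool [0.     0.0003 0.0033] turn 0.12
```

Call:
carry_out([
  [0,0,0.0005,0],
  [0,0,0.001,0],
  [0,0,0.0015,0],
  [0,0,0.002,0],
  [0,0,0.0025,0],
  [0,0,0.0028,0],
  [0,0,0.0028,0],
  [0,0,0.0028,0],
])

```text
t: 13.68
tcp_pos: [0.4976, -0.3202, 0.1415]
orientation: [0.991, -0.132, 0.0, 0.0]
ft_force: [-0.1, 0.3, -1.3]
width: 0.034
grip_force: 60.4
```

Call:
carry_out([
  [0,0,0.0004,0],
  [0,0,0.0008,0],
  [0,0,0.0012,0],
  [0,0,0.0012,0],
  [0,0,0.0012,0],
  [0,0,0.0012,0],
  [0,0,0.0012,0],
  [0,0,0.0012,0],
])

```text
t: 14.35
tcp_pos: [0.498, -0.3204, 0.1415]
orientation: [0.991, -0.132, 0.001, 0.0]
ft_force: [-1.6, 1.5, 8.3]
width: 0.034
grip_force: 61.4
```

Call:
carry_out([
  [0,0,0,0],
  [0,0,0,0],
  [0,0,0,0],
  [0,0,0,0],
  [0,0,0,0],
  [0,0,0,0],
  [0,0,0,0],
  [0,0,0,0],
], jaw=0.075)

```text
t: 15.02
tcp_pos: [0.4974, -0.3201, 0.1401]
orientation: [0.991, -0.132, -0.0, -0.0]
ft_force: [-0.1, 0.7, 1.1]
width: 0.075
grip_force: 0.0
```

Call:
carry_out([
  [0,0,-0.01,0],
  [0,0,-0.03,0],
  [0,0,-0.06,0],
  [0,0,-0.09,0],
  [0.003,-0.03,-0.1,0],
  [0.006,-0.065,-0.1,0],
  [0.009,-0.1,-0.1,0],
  [0.012,-0.135,-0.1,0],
])

```text
t: 15.68
tcp_pos: [0.545, -0.1921, 0.2417]
orientation: [0.991, -0.133, 0.001, 0.0]
ft_force: [0.6, -0.3, -0.5]
width: 0.0751
grip_force: 0.0
```

```bash
python3 - <<'E'
from h import *
from station import vision
go(.664,.070,.112,-15.3)
f=vision.grab_frame("top"); pickle.dump(f,open("top3.pkl","wb"))
E
```

```text
t15.68 tcp [ 0.545  -0.1921  0.2417] yaw -15.26 w 0.0751 g 0.0 F [ 0.6 -0.3 -0.5] -> tool [ 0.0456 -0.2842  0.1297] turn 0.04
```

Call:
carry_out([
  [0.006,-0.037,0,0],
  [0.012,-0.075,0,0],
  [0.018,-0.113,0,0],
  [0.024,-0.151,0,0],
  [0.03,-0.189,0,0],
  [0.036,-0.227,0,0],
  [0.042,-0.262,0,0],
  [0.0455,-0.284,0.01,0],
])

```text
t: 16.4
tcp_pos: [0.6654, 0.0726, 0.233]
orientation: [0.991, -0.131, 0.003, -0.001]
ft_force: [0.6, 0.1, -0.2]
width: 0.075
grip_force: 0.0
```

Call:
carry_out([
  [0,0,0.005,0],
  [0,0,0.02,0],
  [0,0,0.04,0],
  [0,0,0.065,0],
  [0,0,0.09,0],
  [0,0,0.1,0],
  [0,0,0.1,0],
  [0,0,0.1,0],
])

```text
t: 17.07
tcp_pos: [0.6627, 0.0686, 0.1306]
orientation: [0.991, -0.132, -0.0, 0.0]
ft_force: [-0.1, -0.7, 0.1]
width: 0.0747
grip_force: 0.0
```

```bash
python3 - <<'E'
from h import *
go(.664,.070,.112,-15.3)
t=pickle.load(open("top3.pkl","rb"))
cv2.imwrite("pics/t3.png",cv2.resize(t["pixels"][130:320,260:530],None,fx=2.9,fy=2.9,interpolation=cv2.INTER_CUBIC)[:,:,::-1])
E
```

```text
t17.07 tcp [0.6627 0.0686 0.1306] yaw -15.22 w 0.0747 g 0.0 F [-0.1 -0.7  0.1] -> tool [ 0.0009 -0.0017  0.0186] turn 0.08
```

View pics/t3.png

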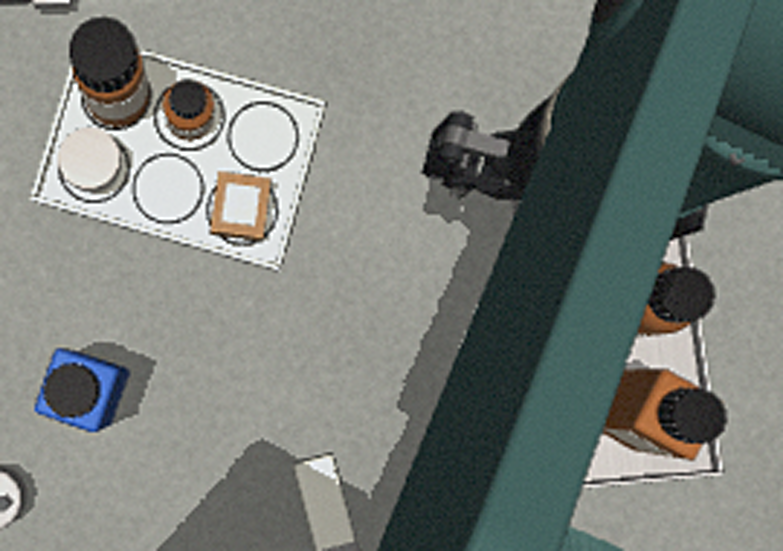

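Rings are exposed at crop (264,136) for the square bottle and (168,188) for the round one, and both moved bottles stand in the steel tray. I'll use these to refine the return targets. Now I grip the wide bottle.

Call:
carry_out([
  [0.001,-0.0015,0.006,0],
  [0.001,-0.0015,0.012,0],
  [0.001,-0.0015,0.018,0],
  [0.001,-0.0015,0.018,0],
  [0.001,-0.0015,0.018,0],
  [0.001,-0.0015,0.018,0],
  [0.001,-0.0015,0.018,0],
  [0.001,-0.0015,0.018,0],
])

```text
t: 17.73
tcp_pos: [0.6644, 0.0703, 0.1126]
orientation: [0.991, -0.132, 0.0, -0.0]
ft_force: [0.6, 0.0, -0.3]
width: 0.0751
grip_force: 0.0
```

Call:
carry_out([
  [0,0,0,0],
  [0,0,0,0],
  [0,0,0,0],
  [0,0,0,0],
  [0,0,0,0],
  [0,0,0,0],
  [0,0,0,0],
  [0,0,0,0],
], jaw=0.03)

```text
t: 18.4
tcp_pos: [0.6647, 0.0704, 0.1127]
orientation: [0.991, -0.132, 0.001, -0.0]
ft_force: [0.7, 1.0, 5.5]
width: 0.0456
grip_force: 62.0
```

```bash
python3 - <<'E'
from h import *
go(.5775,-.312,.111,-15.3)
t=pickle.load(open("top3.pkl","rb"))
C=lambda u,v,z:ray(t,260+(u+.5)/2.9-.5,130+(v+.5)/2.9-.5,z)[:2]
a=C(264,136,.004);b=C(168,188.5,.004);print("sq ring",a,"round ring",b,np.linalg.norm(a-b),np.degrees(np.arctan2(*(a-b)[::-1]))+np.degrees(np.arctan2(62,62)))
fl,fr,br=C(33,200,.014),C(280,269,.014),C(326,103,.014);print((fl+br)/2,np.linalg.norm(fl-fr),np.linalg.norm(fr-br))
E
```

```text
t18.40 tcp [0.6647 0.0704 0.1127] yaw -15.20 w 0.0456 g 62.0 F [0.7 1.  5.5] -> tool [0.0161 0.3919 0.0015] turn 0.1
sq ring [ 0.63358987 -0.04921257] round ring [0.58949361 0.02763706] 0.08860217934621112 -15.152831183825228
[0.61816331 0.01803845] 0.203480935310541 0.13909137954342066
```

Call:
carry_out([
  [0,0,-0.012,0],
  [0,0,-0.035,0],
  [0,0,-0.065,0],
  [0,0.005,-0.095,0],
  [0.001,0.028,-0.105,0],
  [0.003,0.062,-0.105,0],
  [0.004,0.099,-0.105,0],
  [0.006,0.136,-0.105,0],
])

```text
t: 19.07
tcp_pos: [0.633, -0.0632, 0.2175]
orientation: [0.991, -0.132, -0.001, 0.0]
ft_force: [-0.3, -0.1, -2.7]
width: 0.0455
grip_force: 61.7
```

Call:
carry_out([
  [0.001,0.037,0,0],
  [0.003,0.074,0,0],
  [0.004,0.111,0,0],
  [0.006,0.148,0,0],
  [0.007,0.185,0,0],
  [0.008,0.217,0,0],
  [0.0095,0.241,0,0],
  [0.01,0.255,0,0],
])

```text
t: 19.73
tcp_pos: [0.5755, -0.314, 0.217]
orientation: [0.991, -0.133, -0.001, 0.0]
ft_force: [0.6, 0.4, -2.0]
width: 0.0453
grip_force: 61.8
```

Call:
carry_out([
  [0,0,0.01,0],
  [0,0,0.035,0],
  [0,0,0.065,0],
  [0,0,0.09,0],
  [0,0,0.1,0],
  [0,0,0.103,0],
  [0,0,0.103,0],
  [0,0,0.103,0],
])

```text
t: 20.4
tcp_pos: [0.5778, -0.3109, 0.115]
orientation: [0.991, -0.132, 0.0, 0.0]
ft_force: [0.4, 0.0, -2.0]
width: 0.0453
grip_force: 61.8
```

```bash
python3 - <<'E'
from h import *
go(.5775,-.312,.1115,-15.3)
E
```

```text
t20.40 tcp [ 0.5778 -0.3109  0.115 ] yaw -15.16 w 0.0453 g 61.8 F [ 0.4  0.  -2. ] -> tool [-0.      0.0012  0.0035] turn 0.14
```

Call:
carry_out([
  [0,0,0.0008,0],
  [0,0,0.0016,0],
  [0,0,0.0024,0],
  [0,0,0.003,0],
  [0,0,0.0035,0],
  [0,0,0.004,0],
  [0,0,0.004,0],
  [0,0,0.004,0],
])

```text
t: 21.07
tcp_pos: [0.5776, -0.3115, 0.1117]
orientation: [0.991, -0.132, 0.001, 0.0]
ft_force: [-1.5, 1.6, 7.5]
width: 0.0455
grip_force: 62.8
```

Call:
carry_out([
  [0,0,0,0],
  [0,0,0,0],
  [0,0,0,0],
  [0,0,0,0],
  [0,0,0,0],
  [0,0,0,0],
  [0,0,0,0],
  [0,0,0,0],
], jaw=0.075)

```text
t: 21.73
tcp_pos: [0.577, -0.3112, 0.1101]
orientation: [0.991, -0.132, -0.0, -0.0]
ft_force: [-0.2, 1.0, -1.4]
width: 0.0746
grip_force: 0.0
```

Call:
carry_out([
  [0,0,-0.01,0],
  [0,0,-0.03,0],
  [0,0,-0.06,0],
  [0,-0.01,-0.08,0],
  [0,-0.035,-0.09,0],
  [0,-0.07,-0.09,0],
  [0,-0.107,-0.09,0],
  [0,-0.144,-0.09,0],
])

```text
t: 22.4
tcp_pos: [0.6153, -0.1714, 0.2017]
orientation: [0.991, -0.133, 0.001, 0.0]
ft_force: [0.2, 0.3, -0.5]
width: 0.0752
grip_force: 0.0
```

```bash
python3 - <<'E'
from h import *
go(.6475,.0115,.023,-15.3)
E
```

```text
t22.40 tcp [ 0.6153 -0.1714  0.2017] yaw -15.27 w 0.0752 g 0.0 F [ 0.2  0.3 -0.5] -> tool [-0.0174 -0.1849  0.1786] turn 0.03
```

Call:
carry_out([
  [-0.003,-0.035,0,0],
  [-0.006,-0.072,0,0],
  [-0.01,-0.11,0.01,0],
  [-0.014,-0.145,0.03,0],
  [-0.016,-0.17,0.055,0],
  [-0.0175,-0.185,0.08,0],
  [-0.0175,-0.185,0.1,0],
  [-0.0175,-0.185,0.1,0],
])

```text
t: 23.07
tcp_pos: [0.6434, 0.0125, 0.0967]
orientation: [0.991, -0.131, -0.004, 0.0]
ft_force: [0.2, 0.3, -0.5]
width: 0.0751
grip_force: 0.0
```

Call:
carry_out([
  [0,0,0,0],
  [0,0,0,0],
  [0,0,0.004,0],
  [0,0,0.004,0],
  [0,0,0.004,0],
  [0,0,0.004,0],
  [0,0,0.004,0],
  [0,0,0.004,0],
])

```text
t: 23.73
tcp_pos: [0.6465, 0.0107, 0.0965]
orientation: [0.991, -0.132, 0.0, -0.0]
ft_force: [-0.1, -0.4, 0.3]
width: 0.0751
grip_force: 0.0
```

```bash
python3 - <<'E'
from h import *
from station import vision
go(.6475,.0115,.023,-15.3)
w=vision.grab_frame("wrist");s=vision.grab_frame("top")
cv2.imwrite("pics/p5.png",np.hstack([cv2.resize(w["pixels"],(480,300)),cv2.resize(s["pixels"][130:250,260:380],(300,300))])[:,:,::-1])
E
```

```text
t23.73 tcp [0.6465 0.0107 0.0965] yaw -15.21 w 0.0751 g 0.0 F [-0.1 -0.4  0.3] -> tool [ 0.0007 -0.001   0.0735] turn 0.09
```

View pics/p5.png

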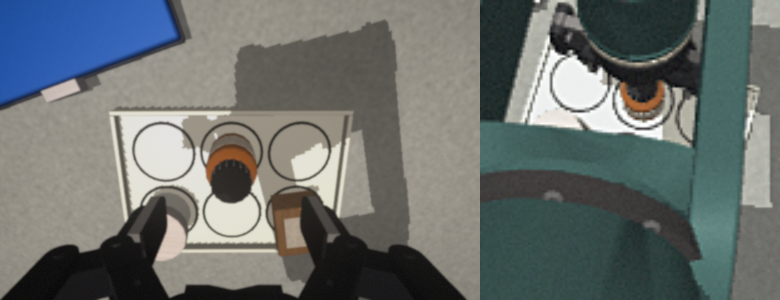

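The oil bottle cap at (233,180) is centred between the pads (155 to 310), with the jar and box clear of them. Descending.

Call:
carry_out([
  [0.0005,-0.001,0.015,0],
  [0.0005,-0.001,0.035,0],
  [0.0005,-0.001,0.055,0],
  [0.0005,-0.001,0.068,0],
  [0.0005,-0.001,0.073,0],
  [0.0005,-0.001,0.073,0],
  [0.0005,-0.001,0.073,0],
  [0.0005,-0.001,0.073,0],
])

```text
t: 24.5
tcp_pos: [0.6482, 0.0117, 0.0243]
orientation: [0.991, -0.132, 0.001, -0.0]
ft_force: [0.3, 0.6, 0.3]
width: 0.0746
grip_force: 0.0
```

Call:
carry_out([
  [0,0,0,0],
  [0,0,0,0],
  [0,0,0,0],
  [0,0,0,0],
  [0,0,0,0],
  [0,0,0,0],
  [0,0,0,0],
  [0,0,0,0],
], jaw=0.028)

```text
t: 25.17
tcp_pos: [0.648, 0.0117, 0.0244]
orientation: [0.991, -0.132, 0.001, -0.0]
ft_force: [-0.9, -0.7, 5.1]
width: 0.0383
grip_force: 60.6
```

```bash
python3 - <<'E'
from h import *
go(.5065,.3407,.025,-15.3)
E
```

```text
t25.17 tcp [0.648  0.0117 0.0244] yaw -15.20 w 0.0383 g 60.6 F [-0.9 -0.7  5.1] -> tool [-0.2228 -0.2804 -0.0009] turn 0.1
```

Call:
carry_out([
  [0,0,-0.015,0],
  [0,0,-0.04,0],
  [0,0,-0.065,0],
  [-0.01,-0.012,-0.08,0],
  [-0.026,-0.034,-0.085,0],
  [-0.046,-0.058,-0.085,0],
  [-0.067,-0.085,-0.085,0],
  [-0.089,-0.112,-0.085,0],
])

```text
t: 25.83
tcp_pos: [0.5902, 0.144, 0.1086]
orientation: [0.991, -0.133, 0.0, -0.0]
ft_force: [0.3, 1.7, -0.9]
width: 0.0382
grip_force: 60.4
```

Call:
carry_out([
  [-0.022,-0.028,0,0],
  [-0.045,-0.056,0,0],
  [-0.067,-0.084,0,0],
  [-0.089,-0.112,0,0],
  [-0.109,-0.138,0,0],
  [-0.124,-0.157,0,0],
  [-0.132,-0.167,0,0],
  [-0.134,-0.168,0,0],
])

```text
t: 26.5
tcp_pos: [0.5044, 0.3424, 0.1083]
orientation: [0.991, -0.131, -0.0, -0.0]
ft_force: [0.6, -0.4, -0.1]
width: 0.0381
grip_force: 60.4
```

Call:
carry_out([
  [0,0,0,0],
  [0,0,0.015,0],
  [0,0,0.035,0],
  [0,0,0.055,0],
  [0,0,0.065,0],
  [0,0,0.07,0],
  [0,0,0.07,0],
  [0,0,0.07,0],
])

```text
t: 27.17
tcp_pos: [0.5061, 0.3399, 0.0386]
orientation: [0.991, -0.133, 0.0, -0.0]
ft_force: [0.1, -0.1, -0.4]
width: 0.0382
grip_force: 60.4
```

```bash
python3 - <<'E'
from h import *
from station import vision
go(.5065,.3407,.024,-15.3)
f=vision.grab_frame("top");g=cv2.cvtColor(f["pixels"],cv2.COLOR_RGB2GRAY)
cv2.imwrite("pics/p6.png",cv2.resize(f["pixels"][170:290,120:240],(480,480))[:,:,::-1])
E
```

```text
t27.17 tcp [0.5061 0.3399 0.0386] yaw -15.25 w 0.0382 g 60.4 F [ 0.1 -0.1 -0.4] -> tool [ 0.0002 -0.0009  0.0146] turn 0.05
```

View pics/p6.png

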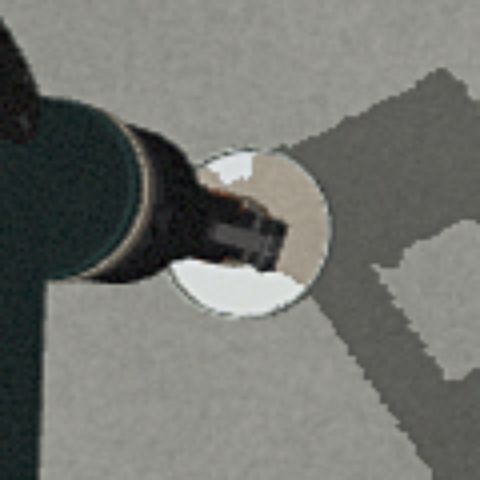

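The gripper is over the middle of the dish, so I lower the oil bottle.

Call:
carry_out([
  [0,0,0.005,0],
  [0,0,0.01,0],
  [0,0,0.0125,0],
  [0,0,0.0135,0],
  [0,0,0.0145,0],
  [0,0,0.0155,0],
  [0,0,0.0155,0],
  [0,0,0.0155,0],
])

```text
t: 27.88
tcp_pos: [0.5052, 0.3404, 0.0234]
orientation: [0.991, -0.132, -0.0, -0.0]
ft_force: [-2.0, -1.0, 5.1]
width: 0.0382
grip_force: 61.0
```

Call:
carry_out([
  [0,0,0,0],
  [0,0,0,0],
  [0,0,0,0],
  [0,0,0,0],
  [0,0,0,0],
  [0,0,0,0],
  [0,0,0,0],
  [0,0,0,0],
], jaw=0.065)

```text
t: 28.55
tcp_pos: [0.5054, 0.3404, 0.0227]
orientation: [0.991, -0.132, -0.0, -0.0]
ft_force: [0.5, 0.7, -0.3]
width: 0.0646
grip_force: 0.0
```

Call:
carry_out([
  [0,0,-0.008,0],
  [0,0,-0.025,0],
  [0,0,-0.05,0],
  [0,0,-0.08,0],
  [0,0,-0.115,0],
  [0.005,0.01,-0.15,0],
  [0.01,0.03,-0.175,0],
  [0.015,0.06,-0.19,0],
])

```text
t: 29.22
tcp_pos: [0.5065, 0.2803, 0.2172]
orientation: [0.991, -0.131, 0.003, -0.002]
ft_force: [0.7, -0.5, 0.6]
width: 0.0654
grip_force: 0.0
```

```bash
python3 - <<'E'
from h import *
go(.5776,-.3115,.22,-15.3)
E
```

```text
t29.22 tcp [0.5065 0.2803 0.2172] yaw -15.08 w 0.0654 g 0.0 F [ 0.7 -0.5  0.6] -> tool [ 0.2227  0.5529 -0.0044] turn 0.22
```

Call:
carry_out([
  [0.014,0.034,0,0],
  [0.028,0.07,0,0],
  [0.043,0.106,0,0],
  [0.057,0.142,0,0],
  [0.072,0.178,0,0],
  [0.086,0.214,0,0],
  [0.101,0.25,0,0],
  [0.115,0.286,0,0],
], jaw=0.075)

```text
t: 29.88
tcp_pos: [0.5401, -0.0295, 0.2136]
orientation: [0.991, -0.132, 0.0, -0.0]
ft_force: [0.7, -1.0, -0.7]
width: 0.075
grip_force: 0.0
```

Call:
carry_out([
  [0.014,0.035,0,0],
  [0.028,0.07,0,0],
  [0.043,0.106,0,0],
  [0.057,0.142,0,0],
  [0.072,0.178,0,0],
  [0.086,0.214,0,0],
  [0.096,0.238,0,0],
  [0.102,0.254,0,0],
])

```text
t: 30.55
tcp_pos: [0.5721, -0.3028, 0.2133]
orientation: [0.991, -0.133, 0.001, 0.001]
ft_force: [-0.3, 1.0, 0.6]
width: 0.0753
grip_force: 0.0
```

```bash
python3 - <<'E'
from h import *
from station import vision
go(.5776,-.3115,.111,-15.3)
f=vision.grab_frame("scene"); pickle.dump(f,open("s7.pkl","wb"))
cv2.imwrite("pics/p7.png",f["pixels"][60:300,80:560,::-1])
E
```

```text
t30.55 tcp [ 0.5721 -0.3028  0.2133] yaw -15.32 w 0.0753 g 0.0 F [-0.3  1.   0.6] -> tool [0.0075 0.0068 0.1023] turn -0.02
```

View pics/p7.png

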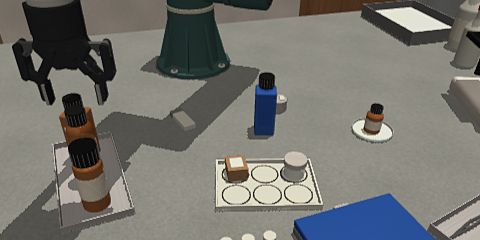

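```bash
python3 - <<'E'
from h import *
f=pickle.load(open("s7.pkl","rb"))
cv2.imwrite("pics/p8.png",cv2.resize(f["pixels"][130:300,110:230],None,fx=3.4,fy=3.4,interpolation=cv2.INTER_CUBIC)[:,:,::-1])
for n,p in(("A",(.5776,-.3115,.143)),("B",(.498,-.3204,.168)),("C",(.4189,-.3293,.153))): print(n,np.array(proj(f,p))-[80,60])
E
```

```text
A [ 81.05238288 144.15458137]
B [ 73.35146218 109.27400951]
C [71.18648349 96.42172248]
```

View pics/p8.png

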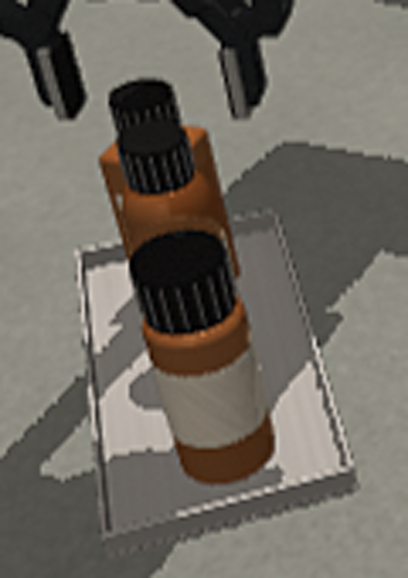

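All three stand upright in a row in the steel tray, and the oil bottle stands mid-dish. Now the returns, wide bottle first.

Call:
carry_out([
  [0.004,0.004,0,0],
  [0.004,0.004,0,0],
  [0.004,0.004,0.01,0],
  [0.004,0.004,0.025,0],
  [0.004,0.004,0.04,0],
  [0.004,0.004,0.04,0],
  [0.004,0.004,0.04,0],
  [0.004,0.004,0.04,0],
])

```text
t: 31.27
tcp_pos: [0.5751, -0.3035, 0.1731]
orientation: [0.991, -0.132, 0.0, -0.0]
ft_force: [-1.0, -0.3, -0.5]
width: 0.075
grip_force: 0.0
```

```bash
python3 - <<'E'
from h import *
go(.5776,-.3115,.1115,-15.2)
E
```

```text
t31.27 tcp [ 0.5751 -0.3035  0.1731] yaw -15.14 w 0.0750 g 0.0 F [-1.  -0.3 -0.5] -> tool [0.0045 0.0071 0.0616] turn 0.06
```

Call:
carry_out([
  [0.0045,0.007,0.005,0],
  [0.0045,0.007,0.02,0],
  [0.0045,0.007,0.04,0],
  [0.0045,0.007,0.055,0],
  [0.0045,0.007,0.06,0],
  [0.0045,0.007,0.06,0],
  [0.0045,0.007,0.06,0],
  [0.0045,0.007,0.06,0],
])

```text
t: 31.93
tcp_pos: [0.5782, -0.313, 0.114]
orientation: [0.991, -0.132, 0.001, 0.0]
ft_force: [-0.3, 0.1, -0.3]
width: 0.0751
grip_force: 0.0
```

```bash
python3 - <<'E'
from h import *
go(.5776,-.3115,.1115,-15.2)
E
```

```text
t31.93 tcp [ 0.5782 -0.313   0.114 ] yaw -15.20 w 0.0751 g 0.0 F [-0.3  0.1 -0.3] -> tool [-0.001  -0.0013  0.0025] turn -0.0
```

Call:
carry_out([
  [-0.0005,-0.001,0.002,0],
  [-0.0005,-0.001,0.002,0],
  [-0.0005,-0.001,0.002,0],
  [-0.0005,-0.001,0.002,0],
  [-0.0005,-0.001,0.002,0],
  [-0.0005,-0.001,0.002,0],
  [-0.0005,-0.001,0.002,0],
  [-0.0005,-0.001,0.002,0],
])

```text
t: 32.6
tcp_pos: [0.5771, -0.3112, 0.1107]
orientation: [0.991, -0.132, -0.0, -0.0]
ft_force: [-0.6, 0.4, -0.5]
width: 0.0752
grip_force: 0.0
```

Call:
carry_out([
  [0,0,0,0],
  [0,0,0,0],
  [0,0,0,0],
  [0,0,0,0],
  [0,0,0,0],
  [0,0,0,0],
  [0,0,0,0],
  [0,0,0,0],
], jaw=0.03)

```text
t: 33.27
tcp_pos: [0.5774, -0.3113, 0.111]
orientation: [0.991, -0.132, 0.0, 0.0]
ft_force: [0.5, 0.6, 3.1]
width: 0.0451
grip_force: 61.9
```

```bash
python3 - <<'E'
from h import *
go(.6645,.0703,.113,-15.2)
E
```

```text
t33.27 tcp [ 0.5774 -0.3113  0.111 ] yaw -15.20 w 0.0451 g 61.9 F [0.5 0.6 3.1] -> tool [-0.016  -0.3911 -0.0021] turn 0.0
```

Call:
carry_out([
  [0,0,-0.012,0],
  [0,0,-0.035,0],
  [0,-0.004,-0.06,0],
  [-0.001,-0.022,-0.075,0],
  [-0.002,-0.052,-0.08,0],
  [-0.004,-0.088,-0.08,0],
  [-0.005,-0.124,-0.08,0],
  [-0.007,-0.16,-0.08,0],
])

```text
t: 33.93
tcp_pos: [0.6119, -0.1536, 0.1911]
orientation: [0.991, -0.133, -0.0, -0.0]
ft_force: [0.0, -0.4, -2.8]
width: 0.0448
grip_force: 61.8
```

Call:
carry_out([
  [-0.001,-0.036,0,0],
  [-0.003,-0.072,0,0],
  [-0.004,-0.108,0,0],
  [-0.006,-0.144,0,0],
  [-0.007,-0.178,0,0],
  [-0.008,-0.206,0,0],
  [-0.009,-0.224,0,0],
  [-0.009,-0.231,0,0],
])

```text
t: 34.6
tcp_pos: [0.6638, 0.0735, 0.1907]
orientation: [0.991, -0.131, -0.001, -0.0]
ft_force: [0.2, -0.5, -1.6]
width: 0.0454
grip_force: 61.8
```

Call:
carry_out([
  [0,0,0,0],
  [0,0,0.01,0],
  [0,0,0.03,0],
  [0,0,0.05,0],
  [0,0,0.062,0],
  [0,0,0.066,0],
  [0,0,0.066,0],
  [0,0,0.066,0],
])

```text
t: 35.27
tcp_pos: [0.6644, 0.0695, 0.125]
orientation: [0.991, -0.133, 0.0, 0.0]
ft_force: [0.2, 0.2, -1.4]
width: 0.0452
grip_force: 61.8
```

```bash
python3 - <<'E'
from h import *
go(.6645,.0705,.112,-15.2)
E
```

```text
t35.27 tcp [0.6644 0.0695 0.125 ] yaw -15.25 w 0.0452 g 61.8 F [ 0.2  0.2 -1.4] -> tool [-0.0001 -0.001   0.013 ] turn -0.05
```

Call:
carry_out([
  [0,-0.001,0.003,0],
  [0,-0.001,0.006,0],
  [0,-0.001,0.009,0],
  [0,-0.001,0.011,0],
  [0,-0.001,0.012,0],
  [0,-0.001,0.012,0],
  [0,-0.001,0.012,0],
  [0,-0.001,0.012,0],
])

```text
t: 35.93
tcp_pos: [0.6645, 0.0713, 0.1128]
orientation: [0.991, -0.132, 0.0, -0.0]
ft_force: [0.2, -0.6, -1.8]
width: 0.0456
grip_force: 61.8
```

Call:
carry_out([
  [0,0,0.0005,0],
  [0,0,0.001,0],
  [0,0,0.0015,0],
  [0,0,0.0015,0],
  [0,0,0.0015,0],
  [0,0,0.0015,0],
  [0,0,0.0015,0],
  [0,0,0.0015,0],
])

```text
t: 36.6
tcp_pos: [0.6648, 0.0713, 0.112]
orientation: [0.991, -0.132, 0.0, -0.0]
ft_force: [-0.8, 0.6, 5.1]
width: 0.0454
grip_force: 62.5
```

Call:
carry_out([
  [0,0,0,0],
  [0,0,0,0],
  [0,0,0,0],
  [0,0,0,0],
  [0,0,0,0],
  [0,0,0,0],
  [0,0,0,0],
  [0,0,0,0],
], jaw=0.075)

```text
t: 37.27
tcp_pos: [0.6644, 0.0713, 0.1112]
orientation: [0.991, -0.132, -0.0, -0.0]
ft_force: [0.2, -0.2, 0.2]
width: 0.0746
grip_force: 0.0
```

Call:
carry_out([
  [0,0,-0.01,0],
  [0,0,-0.03,0],
  [0,0,-0.06,0],
  [0,0,-0.09,0],
  [-0.003,0.028,-0.11,0],
  [-0.007,0.062,-0.11,0],
  [-0.011,0.099,-0.11,0],
  [-0.015,0.137,-0.11,0],
])

```text
t: 37.93
tcp_pos: [0.614, -0.0578, 0.2229]
orientation: [0.991, -0.131, 0.001, 0.0]
ft_force: [0.8, -0.3, 0.5]
width: 0.0752
grip_force: 0.0
```

```bash
python3 - <<'E'
from h import *
go(.498,-.3204,.2,-15.2)
E
```

```text
t37.93 tcp [ 0.614  -0.0578  0.2229] yaw -15.11 w 0.0752 g 0.0 F [ 0.8 -0.3  0.5] -> tool [-0.0435  0.2838  0.0227] turn 0.09
```

Call:
carry_out([
  [-0.006,0.037,0,0],
  [-0.012,0.075,0,0],
  [-0.018,0.113,0,0],
  [-0.023,0.151,0,0],
  [-0.029,0.189,0,0],
  [-0.035,0.225,0,0],
  [-0.041,0.262,0,0],
  [-0.0435,0.284,0.01,0],
])

```text
t: 38.6
tcp_pos: [0.497, -0.3239, 0.2139]
orientation: [0.991, -0.133, 0.002, 0.002]
ft_force: [0.3, 0.6, -0.6]
width: 0.0752
grip_force: 0.0
```

Call:
carry_out([
  [0,0,0.005,0],
  [0,0,0.012,0],
  [0,0,0.012,0],
  [0,0,0.012,0],
  [0,0,0.012,0],
  [0,0,0.012,0],
  [0,0,0.012,0],
  [0,0,0.012,0],
])

```text
t: 39.27
tcp_pos: [0.498, -0.3192, 0.1996]
orientation: [0.991, -0.132, 0.0, 0.0]
ft_force: [-0.1, -0.1, 0.7]
width: 0.0748
grip_force: 0.0
```

```bash
python3 - <<'E'
from h import *
go(.498,-.3204,.141,-15.2)
E
```

```text
t39.27 tcp [ 0.498  -0.3192  0.1996] yaw -15.14 w 0.0748 g 0.0 F [-0.1 -0.1  0.7] -> tool [0.0002 0.0011 0.0586] turn 0.06
```

Call:
carry_out([
  [0,0.001,0.012,0],
  [0,0.001,0.03,0],
  [0,0.001,0.048,0],
  [0,0.001,0.057,0],
  [0,0.001,0.058,0],
  [0,0.001,0.058,0],
  [0,0.001,0.058,0],
  [0,0.001,0.058,0],
])

```text
t: 39.93
tcp_pos: [0.498, -0.3212, 0.1423]
orientation: [0.991, -0.132, 0.001, 0.0]
ft_force: [0.2, -0.3, 0.1]
width: 0.0751
grip_force: 0.0
```

Call:
carry_out([
  [0,0,0,0],
  [0,0,0,0],
  [0,0,0,0],
  [0,0,0,0],
  [0,0,0,0],
  [0,0,0,0],
  [0,0,0,0],
  [0,0,0,0],
], jaw=0.02)

```text
t: 40.6
tcp_pos: [0.4978, -0.3209, 0.142]
orientation: [0.991, -0.132, 0.001, 0.0]
ft_force: [-0.5, 1.6, 5.7]
width: 0.034
grip_force: 60.1
```

```bash
python3 - <<'E'
from h import *
go(.5893,.0285,.142,-15.2)
E
```

```text
t40.60 tcp [ 0.4978 -0.3209  0.142 ] yaw -15.20 w 0.0340 g 60.1 F [-0.5  1.6  5.7] -> tool [-3.300e-03 -3.612e-01 -2.000e-04] turn 0.0
```

Call:
carry_out([
  [0,0,-0.012,0],
  [0,0,-0.035,0],
  [0,-0.004,-0.06,0],
  [0,-0.022,-0.07,0],
  [-0.001,-0.052,-0.07,0],
  [-0.001,-0.088,-0.07,0],
  [-0.001,-0.124,-0.07,0],
  [-0.002,-0.16,-0.07,0],
])

```text
t: 41.27
tcp_pos: [0.5371, -0.1643, 0.2109]
orientation: [0.991, -0.133, -0.0, -0.0]
ft_force: [0.2, -1.1, -2.1]
width: 0.0342
grip_force: 60.1
```

Call:
carry_out([
  [0,-0.034,0,0],
  [0,-0.068,0,0],
  [-0.001,-0.102,0,0],
  [-0.001,-0.136,0,0],
  [-0.001,-0.164,0,0],
  [-0.001,-0.185,0,0],
  [-0.0015,-0.197,0,0],
  [-0.0015,-0.2005,0,0],
])

```text
t: 41.93
tcp_pos: [0.5883, 0.03, 0.2107]
orientation: [0.991, -0.131, -0.0, -0.0]
ft_force: [-0.2, -0.2, -0.8]
width: 0.0343
grip_force: 60.2
```

Call:
carry_out([
  [0,0,0,0],
  [0,0,0.01,0],
  [0,0,0.03,0],
  [0,0,0.045,0],
  [0,0,0.055,0],
  [0,0,0.058,0],
  [0,0,0.058,0],
  [0,0,0.058,0],
])

```text
t: 42.6
tcp_pos: [0.5887, 0.0276, 0.1535]
orientation: [0.991, -0.133, 0.0, -0.0]
ft_force: [0.6, -0.3, -1.3]
width: 0.034
grip_force: 60.2
```

```bash
python3 - <<'E'
from h import *
go(.589,.028,.143,-15.2)
E
```

```text
t42.60 tcp [0.5887 0.0276 0.1535] yaw -15.24 w 0.0340 g 60.2 F [ 0.6 -0.3 -1.3] -> tool [ 0.0002 -0.0005  0.0105] turn -0.04
```

Call:
carry_out([
  [0,-0.0005,0.003,0],
  [0,-0.0005,0.006,0],
  [0,-0.0005,0.008,0],
  [0,-0.0005,0.009,0],
  [0,-0.0005,0.01,0],
  [0,-0.0005,0.01,0],
  [0,-0.0005,0.01,0],
  [0,-0.0005,0.01,0],
])

```text
t: 43.27
tcp_pos: [0.5887, 0.0287, 0.1433]
orientation: [0.991, -0.132, 0.0, -0.0]
ft_force: [0.5, 0.5, -1.6]
width: 0.0344
grip_force: 60.2
```

Call:
carry_out([
  [0,0,0.0005,0],
  [0,0,0.001,0],
  [0,0,0.0013,0],
  [0,0,0.0013,0],
  [0,0,0.0013,0],
  [0,0,0.0013,0],
  [0,0,0.0013,0],
  [0,0,0.0013,0],
])

```text
t: 43.93
tcp_pos: [0.5892, 0.0287, 0.143]
orientation: [0.991, -0.132, 0.001, -0.0]
ft_force: [-1.5, 0.1, 5.5]
width: 0.034
grip_force: 61.0
```

Contact made. I release and go to the square bottle.

Call:
carry_out([
  [0,0,0,0],
  [0,0,0,0],
  [0,0,0,0],
  [0,0,0,0],
  [0,0,0,0],
  [0,0,0,0],
  [0,0,0,0],
  [0,0,0,0],
], jaw=0.07)

```text
t: 44.6
tcp_pos: [0.5886, 0.0286, 0.1419]
orientation: [0.991, -0.132, -0.0, -0.0]
ft_force: [0.2, -0.6, 0.1]
width: 0.0701
grip_force: 0.0
```

Call:
carry_out([
  [0,0,-0.01,0],
  [0,0,-0.03,0],
  [0,0,-0.055,0],
  [0,0.01,-0.07,0],
  [-0.008,0.038,-0.07,0],
  [-0.018,0.072,-0.07,0],
  [-0.028,0.107,-0.07,0],
  [-0.038,0.142,-0.07,0],
])

```text
t: 45.27
tcp_pos: [0.5141, -0.0993, 0.2129]
orientation: [0.991, -0.132, 0.001, 0.0]
ft_force: [-0.3, -2.0, -0.4]
width: 0.0698
grip_force: 0.0
```

```bash
python3 - <<'E'
from h import *
go(.4189,-.3293,.19,-15.2)
E
```

```text
t45.27 tcp [ 0.5141 -0.0993  0.2129] yaw -15.13 w 0.0698 g 0.0 F [-0.3 -2.  -0.4] -> tool [-0.0319  0.2468  0.0229] turn 0.07
```

Call:
carry_out([
  [-0.005,0.036,0,0],
  [-0.01,0.073,0,0],
  [-0.014,0.11,0,0],
  [-0.019,0.147,0,0],
  [-0.024,0.184,0,0],
  [-0.028,0.218,0,0],
  [-0.031,0.24,0,0],
  [-0.032,0.247,0.005,0],
])

```text
t: 45.93
tcp_pos: [0.4186, -0.3325, 0.2085]
orientation: [0.991, -0.134, 0.001, 0.002]
ft_force: [-0.8, -0.3, -1.2]
width: 0.0702
grip_force: 0.0
```

Call:
carry_out([
  [0,0,0.005,0],
  [0,0,0.015,0],
  [0,0,0.015,0],
  [0,0,0.015,0],
  [0,0,0.015,0],
  [0,0,0.015,0],
  [0,0,0.015,0],
  [0,0,0.015,0],
])

```text
t: 46.6
tcp_pos: [0.4194, -0.3282, 0.1922]
orientation: [0.991, -0.132, 0.0, 0.0]
ft_force: [-0.8, 0.8, 0.7]
width: 0.0703
grip_force: 0.0
```

```bash
python3 - <<'E'
from h import *
go(.4189,-.3291,.1265,-15.2)
E
```

```text
t46.60 tcp [ 0.4194 -0.3282  0.1922] yaw -15.16 w 0.0703 g 0.0 F [-0.8  0.8  0.7] -> tool [-0.0003  0.001   0.0657] turn 0.04
```

Call:
carry_out([
  [0,0.001,0.015,0],
  [0,0.001,0.035,0],
  [0,0.001,0.053,0],
  [0,0.001,0.063,0],
  [0,0.001,0.065,0],
  [0,0.001,0.065,0],
  [0,0.001,0.065,0],
  [0,0.001,0.065,0],
])

```text
t: 47.27
tcp_pos: [0.4195, -0.33, 0.1279]
orientation: [0.991, -0.132, 0.001, 0.001]
ft_force: [-0.0, -0.3, -1.1]
width: 0.0699
grip_force: 0.0
```

Call:
carry_out([
  [0,0,0,0],
  [0,0,0,0],
  [0,0,0,0],
  [0,0,0,0],
  [0,0,0,0],
  [0,0,0,0],
  [0,0,0,0],
  [0,0,0,0],
], jaw=0.02)

```text
t: 47.93
tcp_pos: [0.4192, -0.3299, 0.1277]
orientation: [0.991, -0.132, 0.001, 0.001]
ft_force: [-1.1, -0.7, 6.0]
width: 0.0341
grip_force: 60.0
```

```bash
python3 - <<'E'
from h import *
go(.632,-.0476,.1275,-15.2)
E
```

```text
t47.93 tcp [ 0.4192 -0.3299  0.1277] yaw -15.20 w 0.0341 g 60.0 F [-1.1 -0.7  6. ] -> tool [ 1.314e-01 -3.282e-01  1.000e-04] turn 0.0
```

Call:
carry_out([
  [0,0,-0.012,0],
  [0,0,-0.035,0],
  [0.002,-0.004,-0.06,0],
  [0.008,-0.02,-0.07,0],
  [0.019,-0.048,-0.07,0],
  [0.032,-0.08,-0.07,0],
  [0.045,-0.112,-0.07,0],
  [0.058,-0.144,-0.07,0],
])

```text
t: 48.6
tcp_pos: [0.5127, -0.2041, 0.1966]
orientation: [0.991, -0.133, -0.0, -0.0]
ft_force: [1.1, -1.0, -1.8]
width: 0.0343
grip_force: 60.6
```

Call:
carry_out([
  [0.012,-0.031,0,0],
  [0.024,-0.062,0,0],
  [0.037,-0.093,0,0],
  [0.049,-0.123,0,0],
  [0.059,-0.15,0,0],
  [0.068,-0.171,0,0],
  [0.072,-0.182,0,0],
  [0.073,-0.184,0,0],
])

```text
t: 49.27
tcp_pos: [0.6318, -0.0452, 0.1963]
orientation: [0.991, -0.131, -0.0, -0.0]
ft_force: [0.0, -0.8, -2.3]
width: 0.0341
grip_force: 60.6
```

Call:
carry_out([
  [0,0,0,0],
  [0,0,0.01,0],
  [0,0,0.03,0],
  [0,0,0.045,0],
  [0,0,0.055,0],
  [0,0,0.058,0],
  [0,0,0.058,0],
  [0,0,0.058,0],
])

```text
t: 49.93
tcp_pos: [0.6313, -0.0478, 0.1392]
orientation: [0.991, -0.133, 0.0, 0.0]
ft_force: [-0.4, -0.4, -2.5]
width: 0.0343
grip_force: 60.6
```

```bash
python3 - <<'E'
from h import *
go(.632,-.0476,.1285,-15.2)
E
```

```text
t49.93 tcp [ 0.6313 -0.0478  0.1392] yaw -15.24 w 0.0343 g 60.6 F [-0.4 -0.4 -2.5] -> tool [ 0.0006 -0.0004  0.0107] turn -0.04
```

Call:
carry_out([
  [0.0005,0,0.003,0],
  [0.0005,0,0.006,0],
  [0.0005,0,0.008,0],
  [0.0005,0,0.009,0],
  [0.0005,0,0.01,0],
  [0.0005,0,0.01,0],
  [0.0005,0,0.01,0],
  [0.0005,0,0.01,0],
])

```text
t: 50.6
tcp_pos: [0.6317, -0.0473, 0.129]
orientation: [0.991, -0.132, 0.0, -0.0]
ft_force: [-0.2, 0.0, -3.3]
width: 0.0339
grip_force: 60.7
```

Call:
carry_out([
  [0,0,0.0005,0],
  [0,0,0.001,0],
  [0,0,0.0013,0],
  [0,0,0.0013,0],
  [0,0,0.0013,0],
  [0,0,0.0013,0],
  [0,0,0.0013,0],
  [0,0,0.0013,0],
])

```text
t: 51.27
tcp_pos: [0.6322, -0.0474, 0.1288]
orientation: [0.991, -0.132, 0.001, 0.0]
ft_force: [-1.8, -0.3, 4.4]
width: 0.0342
grip_force: 61.6
```

Contact again. I release, back up, and look from above.

Call:
carry_out([
  [0,0,0,0],
  [0,0,0,0],
  [0,0,0,0],
  [0,0,0,0],
  [0,0,0,0],
  [0,0,0,0],
  [0,0,0,0],
  [0,0,0,0],
], jaw=0.07)

```text
t: 51.93
tcp_pos: [0.6317, -0.0473, 0.1276]
orientation: [0.991, -0.132, -0.0, -0.0]
ft_force: [-0.7, -0.2, -0.3]
width: 0.0697
grip_force: 0.0
```

Call:
carry_out([
  [0,0,-0.01,0],
  [0,0,-0.03,0],
  [0,0,-0.06,0],
  [0,0,-0.095,0],
  [-0.012,-0.006,-0.13,0],
  [-0.04,-0.02,-0.155,0],
  [-0.07,-0.035,-0.18,0],
  [-0.1,-0.05,-0.2,0],
])

```text
t: 52.6
tcp_pos: [0.548, 0.0276, 0.3305]
orientation: [0.991, -0.133, 0.001, -0.0]
ft_force: [0.4, 0.9, 0.0]
width: 0.0698
grip_force: 0.0
```

Call:
carry_out([
  [-0.005,-0.01,-0.015,0],
  [-0.005,-0.01,-0.015,0],
  [-0.005,-0.01,-0.015,0],
  [-0.005,-0.01,-0.015,0],
  [-0.005,-0.01,-0.015,0],
  [-0.005,-0.01,-0.015,0],
  [-0.005,-0.01,-0.015,0],
  [-0.005,-0.01,-0.015,0],
])

```text
t: 53.27
tcp_pos: [0.5461, 0.0377, 0.3417]
orientation: [0.991, -0.133, -0.001, 0.0]
ft_force: [0.0, -0.1, 0.1]
width: 0.0699
grip_force: 0.0
```

```bash
python3 - <<'E'
from h import *
from station import vision
go(.5295,.0103,.351,-15.2)
f=vision.grab_frame("wrist"); pickle.dump(f,open("w9.pkl","wb"))
for p in((.6617,.0194,.014),): print(proj(f,p))
cv2.imwrite("pics/w9.png",cv2.resize(f["pixels"][0:150,40:390],None,fx=2.28,fy=2.28,interpolation=cv2.INTER_CUBIC)[:,:,::-1])
E
```

```text
t53.27 tcp [0.5461 0.0377 0.3417] yaw -15.24 w 0.0699 g 0.0 F [ 0.  -0.1  0.1] -> tool [-0.0088  0.0308 -0.0092] turn -0.04
(np.float64(299.77595972497835), np.float64(50.67567289414811))
```

View pics/w9.png

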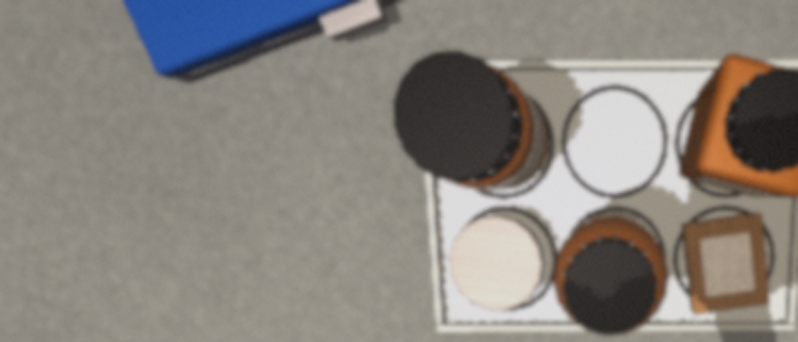

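All bottles stand upright on their rings, with the oil ring now free at (615,141). Caps: wide (454,115), round (610,285), square (about 776,119). The jar and box are unmoved. A numeric check before handing in:

```bash
python3 - <<'E'
from h import *
f=pickle.load(open("w9.pkl","rb"))
C=lambda u,v,z:ray(f,40+(u+.5)/2.28-.5,(v+.5)/2.28-.5,z)[:2]
o=C(614.5,141,.004); yw=np.radians(-15.3);X=np.array([np.cos(yw),np.sin(yw)]);Y=np.array([-X[1],X[0]])
# square cap extents: darkest pixels in patch
g=cv2.cvtColor(f["pixels"],cv2.COLOR_RGB2GRAY)
m=np.zeros_like(g);m[22:85,350:410]=(cv2.cvtColor(f["pixels"],cv2.COLOR_RGB2HSV)[22:85,350:410,2]<75)*255
k=max(cv2.findContours(m,0,2)[0],key=cv2.contourArea);e=cv2.fitEllipse(k);print(e)
for n,p,a,b in(("wide",C(454,115,.144),0,62),("round",C(610,285,.169),-62,0),("sq",ray(f,*e[0],.15)[:2],0,-62)):
    d=(p-(o+X*a/1e3+Y*b/1e3)); print(n,p,"offset tray mm",d@X*1e3,d@Y*1e3)
# oil in dish, from earlier scene view: cap top blob vs dish
s=pickle.load(open("s7.pkl","rb"))
g=cv2.cvtColor(s["pixels"],cv2.COLOR_RGB2GRAY); m=np.zeros_like(g); m[155:180,440:470]=(g[155:180,440:470]<60)*255
k=max(cv2.findContours(m,0,2)[0],key=cv2.contourArea);x,y,w,h=cv2.boundingRect(k);print("cap",x,y,w,h,"top centre",ray(s,x+w/2-.5,y+w*.25,.073))
m[:]=0;m[165:210,425:480]=(g[165:210,425:480]>150)*255;q=cv2.findNonZero(m);x,y,w,h=cv2.boundingRect(q);print("dish",ray(s,x+w/2-.5,y+h/2-.5,.008))
E
```

```text
((380.6970520019531, 52.606136322021484), (40.64958190917969, 45.076717376708984), 50.878883361816406)
wide [0.66487822 0.07014933] offset tray mm 1.4564880047310524 -0.7881689760160082
round [0.58939007 0.02845132] offset tray mm 1.6468235081717066 1.0724162069582912
sq [ 0.62989774 -0.04846211] offset tray mm -0.9858227824975294 -0.42612009679604146
cap 451 164 12 11 top centre [0.5122545  0.33476301 0.073     ]
dish [0.48894142 0.35436642 0.008     ]
```

```bash
python3 - <<'E'
from h import *
from station import bot,vision
f=vision.grab_frame("top");g=cv2.cvtColor(f["pixels"],cv2.COLOR_RGB2GRAY)
m=np.zeros_like(g); m[205:250,160:205]=(g[205:250,160:205]<70)*255
k=max(cv2.findContours(m,0,2)[0],key=cv2.contourArea);print(cv2.boundingRect(k),"oil cap",ray(f,*cv2.minEnclosingCircle(k)[0],.07)[:2],"vs .507 .341")
print(bot.close_job())
E
```

```text
(160, 205, 32, 45) oil cap [0.50423518 0.32917408] vs .507 .341
the job is handed in; nothing more can be done
None
```

The job is handed in at about 54 s: all three tall bottles are back on their own rings (within about 2 mm) and the jar and box looked unmoved; the oil bottle was released upright at the dish centre by arm position (later camera checks were inconclusive).

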